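# Transfer a changeover board from mains to standby through its sliding interlock

### The arm

A 6-joint arm with a two-finger parallel gripper is mounted at the origin on the work surface. World frame = base frame: x ahead of the robot, y to its left, z up, the work surface at z = 0. Lengths are in m, angles in degrees, forces in N, time in s.
With the tool pointing down it reaches from about 0.325 to 0.925 m from the base axis. Payload 3.1 kg.
Tool frame: the origin (TCP) lies at the very end of the fingers, on their centre line; the grasp point (between the pads) lies arm.tcp_to_grasp behind it (arm.tcp_to_grasp is the distance from the TCP to the grasp point, in m); z points along the fingers, y is the direction in which the jaws open and shut (so a half turn about z gives the same grasp; the last joint's range is limited). The gripper opens to 85 mm and grips with 20 to 120 N. Pads are 22 mm wide; open, the fingers measure 114 mm over their backs; the gripper's body (76 mm by 85 mm) begins 54 mm behind the grasp point. The pads swing forward as they close: fully open they stand 13 mm farther back than shut.
Start: joints at [63.3, 12.427, 92.441, -0, 75.132, -6.429], TCP at [0.217, 0.586, 0.231] pointing down, gripper open.
Joint ranges: [-157.48, 157.48], [-44.54, 120.13], [17.64, 146.25], [-64.5, 244.5], [7.68, 150.69], [-147.95, 147.95]. Speed limits (degrees/s): [159.86, 159.86, 180, 180, 180, 180].

### API

Orientations are given as [roll, pitch, yaw] about the fixed x, y, z axes, in that order (R = Rz(yaw) Ry(pitch) Rx(roll)).
In Python, from station import arm, fingers, kin, status, cams gives the robot as it stands. Calls block until the motion is done:
- arm.goto(position, orientation): joint-space move of the TCP to a pose.
- arm.line_to(position, attitude=None, feed=0.15): straight line of the TCP; attitude=None keeps the orientation; feed is the mean speed in m/s.
- arm.goto_joints(angles): joint-space move.
- fingers.gripper_to(opening): opening from 0.0 (shut) to 1.0 (fully open); the grip force is fixed at half the most; returns when the fingers have stopped.
- arm.dwell(seconds).
- kin.inverse_kinematics(position, orientation): joint angles nearest the present ones, or None.
- status.get_obs(): the state.
- cams.camera(name): name is "side" or "top"; returns a dict with "frame" (384x512x3 uint8, red, green, blue), "K" (3x3 intrinsics, pixels), "T" (4x4, takes a point from camera to world coordinates). Camera axes: x right, y down, z forward; pixel columns grow to the right and rows downward; lengths in m; the calibration is good to about 2 mm. A picture is of the moment at which its call begins. There is no depth.
A pose or a line that the arm cannot do raises arm.Unreachable and nothing moves.
- arm.sign_off(): hands the job in, once; it reports no verdict.
The state is a dict: "clock": time; "q": joint angles; "joint_velocities": joint speeds; "joint_efforts": joint torques, N m; "eef_pos": TCP position; "orientation": TCP orientation; "ft_force": force on the tool from outside, world axes, zero at the start; "moment": the same for the moment, N m; "finger_gap": opening from 0.0 (shut) to 1.0 (fully open).
Only numpy, scipy, OpenCV 4.12 (cv2) and the standard library are available. Lean on these libraries where they do the work, as an engineer would, in place of code of your own. Each camera call takes 0.05 s, during which the arm holds its last target. There are 200 camera calls.

### The job

The changeover training board is set to mains: transfer it to the standby supply. First push the mains breaker's blue lever fully over to OFF (towards the robot's side of the board), then hook a fingertip behind the red tab of the yellow interlock slide and, without pinching the tab, draw the slide to the left (as the robot sees it) along its guide to its stop so that it bars the mains breaker, and last push the standby breaker's orange lever fully over to ON (away from the robot's side). Leave the loose things on the board where they lie.

Things in the scene. Friction and masses are not known exactly. Their poses are not given: they have to be found in the camera images.
- board: Chipboard training board 380 (x) by 460 (y) by 18 mm, fixed flat on the bench; origin at the centre of its underside; z up, x away from the robot, y to the left (turned by its yaw). It carries two grey breakers side by side (fronts up at board z = 86 mm), the interlock, a DIN row at the left edge, and at the near edge (board x -182 to -154 mm) a fixed wiring duct 48 mm high.
- mains_breaker (a point): Centre of the flat upward front of the left breaker, mains (board x 0, y +52, z 86 mm). Grey moulded case 150 mm (board x) by 90 mm (board y), blue lever in its middle.
- standby_breaker (a point): Centre of the flat upward front of the right breaker, standby (board x 0, y -52, z 86 mm). Same case as the mains breaker, orange lever in its middle.
- mains_lever (a joint): Blue mains lever, 24 mm wide (board y), 11 mm thick. Turns about a board-y axis 18 mm below its breaker's front, at board x = 0, y = +52 mm; its end is 52 mm from the axis, 29 mm above the front when OFF or ON. 0 rad = OFF (leans 0.45 rad to board -x), 0.9 = ON (leans to +x). Stays where left; friction 3 to 5 N, hard end stops. Starts ON; while ON the slide strikes it and cannot pass.
- mains_lever_tip (a point): Middle of the end of the blue mains lever (moves with it).
- standby_lever (a joint): Orange standby lever, 24 mm wide (board y), 11 mm thick. Turns about a board-y axis 18 mm below its breaker's front, at board x = 0, y = -52 mm; its end is 52 mm from the axis, 29 mm above the front when OFF or ON. 0 rad = OFF (leans 0.45 rad to board -x), 0.9 = ON (leans to +x). Stays where left; friction 3 to 5 N, hard end stops. Starts OFF; barred by the slide's tongue until that is drawn left.
- standby_lever_tip (a point): Middle of the end of the orange standby lever (moves with it).
- interlock (a joint): Travel of the yellow T-shaped slide along board +y (left): 0 m = right end, bars the standby lever; 0.050 = left stop, bars the mains lever. 3 mm plate, top at board z = 92.5 mm, board x 34 to 70 mm, 146 mm long; its tongue (board x 2 to 34 mm, 104 mm wide) has its middle at board y = -25 mm + travel. Friction 3 N, stays where left, hard stops.
- guide (a point): Middle of the top of the fixed base strip (42 mm in board x, 214 mm in y) on which the slide runs, board x 51, y 0, z 89 mm. Two guide screws stand in it at board x = 64.5 mm, y = +40 and -40 mm, 9 mm across, tops at board z = 94.5 mm.
- tab (a point): Centre of the inner (right-hand, board -y) face of the red tab bent up from the middle of the slide's plate: the face to hook behind. Face 28 mm wide (board x), its top edge 14 mm above this point, the plate 13.5 mm below it; tab 5 mm thick. At board x = 47 mm, y = -5 mm + travel, z = 106 mm. Bare plate to its right, nothing standing there for 60 mm.
- din_row (a point): Foot of the fixed DIN rail row of modular devices along the left edge, board x 0, y 170, z 18 mm: 340 mm long (board x), 86 mm wide, up to 80 mm high above this point.
- junction_box: Loose bystander: open black junction box 110 x 75 mm, 40 mm high, standing on the right part of the board; origin at the centre of its underside.
- lampholder: Loose bystander: white ceramic lampholder, round foot 80 mm across, 62 mm high, on the right part of the board; origin at the centre of its underside.
- screwdriver: Loose bystander: green-handled screwdriver 180 mm long lying along board y on the near part of the board, between wiring duct and breakers; origin under its middle.

How it is judged:
By the outcome, as a careful person would: the job done as asked, in the order asked, and still so for the second after the job is handed in, with the robot touching nothing.
It also fails if it takes over 42 s, if anything falls off the work surface, if the arm or the gripper's body presses on something with over 40 N, if the wrist force passes 120 N, or if a joint passes its speed limit or range.

## Working session

There is one attempt and no reset: what is moved stays moved. The work goes in short steps, each a Python script; the robot and the scene stay as the last script left them, time stands still between calls to the robot, and variables do not carry over. Pictures are saved under pics/ and viewed, about 8 in all and at most 12, crops included, and the job is handed in when it is done.

```bash
mkdir -p pics; ls; python3 - <<'E'
from station import arm,status,cams
import cv2,numpy as np
print(status.get_obs(), arm.tcp_to_grasp)
for n in("top","side"):
    c=cams.camera(n); cv2.imwrite(f"pics/{n}0.png",c["frame"][...,::-1]); print(n,c["K"].round(2).tolist(),c["T"].round(4).tolist())
    np.savez(f"pics/{n}0.npz",**c)
E
```

```text
pics
{'clock': 0.0, 'q': array([ 6.32989927e+01,  1.24763855e+01,  9.25290371e+01, -2.02153072e-03,
        7.51314777e+01, -6.42814889e+00]), 'joint_velocities': array([-0.0360857 ,  0.10176402,  0.01827741,  0.03472879,  0.01824682,
        0.03876725]), 'joint_efforts': array([ 3.22242377e-04, -3.96839154e+01, -3.03855765e+01, -1.75271871e-04,
        9.70353547e-03, -3.08095736e-06]), 'eef_pos': array([0.21617252, 0.58555516, 0.22996721]), 'orientation': array([-1.79863742e+02, -1.33866327e-02,  1.59727647e+02]), 'ft_force': array([-1.03462612,  0.33440055, -0.60093425]), 'moment': array([ 0.02540209, -0.01866328, -0.00651083]), 'finger_gap': 0.9959241098572407} 0.0187
top [[404.85, 0.0, 252.19], [0.0, 404.85, 189.39], [0.0, 0.0, 1.0]] [[-0.0002, -0.9944, 0.106, 0.4953], [-0.9996, 0.0034, 0.0294, 0.003], [-0.0296, -0.106, -0.9939, 0.9328], [0.0, 0.0, 0.0, 1.0]]
side [[482.46, 0.0, 252.1], [0.0, 482.46, 197.94], [0.0, 0.0, 1.0]] [[0.9716, -0.1816, 0.152, 0.4575], [-0.2367, -0.7344, 0.6361, -0.5189], [-0.0039, -0.654, -0.7565, 0.7382], [0.0, 0.0, 0.0, 1.0]]
```

View pics/top0.png

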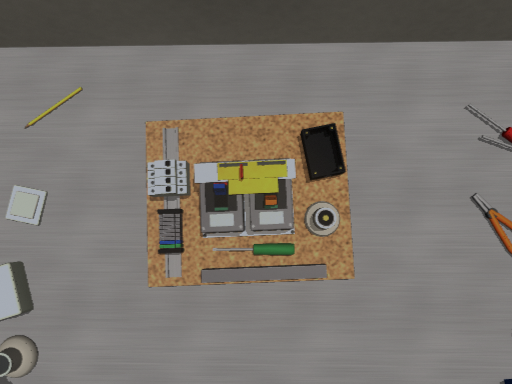

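View pics/side0.png

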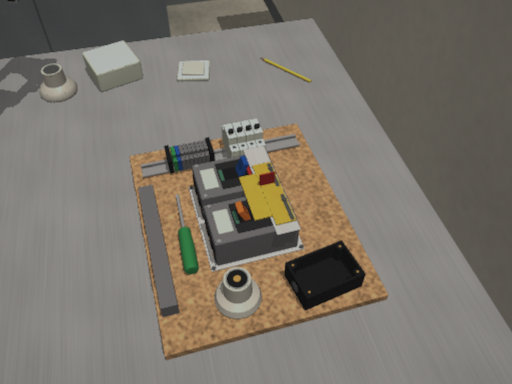

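The top view shows the board with corners near (146,122), (345,112), (353,280) and (148,287). The yellow slide is near (253,178), the red tab near (241,173), the blue lever near (219,186) and the orange lever near (271,201). The side view shows the same layout.

```bash
cat > h.py <<'E'
import numpy as np,cv2
def ray(c,uv,z):
    d=c["T"][:3,:3]@np.linalg.inv(c["K"])@np.array([uv[0],uv[1],1.]);o=c["T"][:3,3]
    return o+d*(z-o[2])/d[2]
def proj(c,p):
    q=np.linalg.inv(c["T"])@np.append(p,1);q=c["K"]@q[:3];return q[:2]/q[2]
def blob(c,lo,hi,box=None):
    h=cv2.cvtColor(c["frame"],cv2.COLOR_RGB2HSV);m=cv2.inRange(h,lo,hi)
    if box:
        k=np.zeros_like(m);k[box[1]:box[3],box[0]:box[2]]=255;m&=k
    return m
E
python3 - <<'E'
from h import *
for n,box in(("top",(130,95,370,300)),("side",(110,110,400,340))):
    c=dict(np.load(f"pics/{n}0.npz"))
    m=blob(c,(5,70,60),(20,255,255),box)
    m=cv2.morphologyEx(m,cv2.MORPH_OPEN,np.ones((3,3)))
    cs,_=cv2.findContours(m,cv2.RETR_EXTERNAL,cv2.CHAIN_APPROX_NONE)
    h=cv2.convexHull(max(cs,key=cv2.contourArea))[:,0]
    w=np.array([ray(c,p,.018)[:2] for p in h],np.float32)
    (x,y),s,a=cv2.minAreaRect(w);print(n,"board",x,y,s,a)
    for nm,lo,hi in(("yellow",(24,150,80),(34,255,255)),("red",(0,150,60),(4,255,255)),("blue",(105,150,60),(125,255,255)),("orange",(5,200,150),(14,255,255))):
        b=blob(c,lo,hi,(190,150,300,240));k,l,st,ce=cv2.connectedComponentsWithStats(b)
        for i in range(1,k):
            if st[i,4]>8: print(nm,st[i].tolist(),ce[i].round(1))
E
```

```text
top board 0.5746632814407349 0.0422583669424057 (0.379201740026474, 0.459011435508728) 2.4827136993408203
yellow [218, 162, 68, 33, 1583] [252.4 177.7]
red [240, 164, 3, 14, 17] [240.9 170.1]
blue [214, 184, 11, 4, 42] [218.8 185.5]
side board 0.5739203691482544 0.04152455925941467 (0.37963658571243286, 0.4657089412212372) 2.4973883628845215
yellow [239, 165, 52, 59, 1312] [262.  198.8]
red [247, 167, 5, 7, 21] [248.7 170.6]
red [260, 172, 14, 13, 139] [266.5 178.2]
blue [236, 156, 12, 20, 162] [241.5 165.9]
```

```bash
cat >> h.py <<'E'
YAW=2.49;O=np.array([.5743,.0419,0]);a=np.radians(YAW)
R=np.array([[np.cos(a),-np.sin(a),0],[np.sin(a),np.cos(a),0],[0,0,1]])
def B(x,y,z): return O+R@np.array([x,y,z])/1000
E
python3 - <<'E'
from h import *
from station import kin
T=dict(np.load("pics/top0.npz"));S=dict(np.load("pics/side0.npz"))
print("tab side",proj(S,B(47,-5,106)),"seen 266.5 178.2; top edge in top view",proj(T,B(47,-2.5,120)),"seen 240.9 170.1+")
print("blue top",proj(T,B(22.6,52,115)),"218.8,185.5; side",proj(S,B(22.6,52,107)),"241.5,165.9; orange",proj(T,B(-22.6,-52,115)),"~271,201")
print("yellow top",proj(T,B(35,-25,92.5)))
for yaw in(YAW,YAW+180,YAW+90,YAW-90):
    print(yaw,[None if (q:=kin.inverse_kinematics(B(*p),[180,0,yaw])) is None else q.round(1) for p in((50,52,100),(47,-25,98),(-50,-52,100))])
E
```

```text
tab side [268.79320734 183.34464826] seen 266.5 178.2; top edge in top view [245.09550148 170.16789723] seen 240.9 170.1+
blue top [219.04892791 183.63592799] 218.8,185.5; side [246.86876352 163.85989156] 241.5,165.9; orange [271.08533506 203.3910497 ] ~271,201
yellow top [256.67652678 177.32863026]
2.49 [array([ 2.4, 20.8, 97.1, -0. , 62.1, 89.9]), array([-4.7, 20.2, 98.1, -0. , 61.7, 82.8]), array([ -9. ,   9.4, 111.4,  -0. ,  59.2,  78.5])]
182.49 [array([  2.4,  20.8,  97.1,   0. ,  62.1, -90.1]), array([ -4.7,  20.2,  98.1,   0. ,  61.7, -97.2]), array([  -9. ,    9.4,  111.4,    0. ,   59.2, -101.5])]
92.49 [array([ 2.4, 20.8, 97.1, -0. , 62.1, -0.1]), array([-4.7, 20.2, 98.1, -0. , 61.7, -7.2]), array([ -9. ,   9.4, 111.4,  -0. ,  59.2, -11.5])]
-87.51 [None, None, None]
```

The tab and slide appear about 8 mm left of zero travel, and the breakers and levers match the model. I'll start with the mains lever.

```bash
cat >> h.py <<'E'
ATT=[180,0,92.49]
def push(arm,status,p0,d,steps,fmax,feed=.05):
    """creep from board point p0 along d (mm/step) until the opposing force exceeds fmax"""
    f0=np.array(status.get_obs()["ft_force"]);p=np.array(p0,float);u=R@(np.array(d)/np.linalg.norm(d))
    for i in range(steps):
        p+=d;arm.line_to(B(*p),feed=feed)
        o=status.get_obs();f=-(o["ft_force"])@u
        b=R.T@(o["eef_pos"]-O)*1000;print(p.round(1),b.round(1),round(f,1),round(o["clock"],1))
        if f>fmax:break
    return p
E
python3 - <<'E'
from h import *
from station import arm,fingers,status,cams
fingers.gripper_to(0.)
arm.goto(B(60,52,170),ATT)
arm.line_to(B(60,52,102),feed=.15)
print(status.get_obs()["ft_force"],status.get_obs()["eef_pos"]-B(60,52,102))
arm.line_to(B(12,52,102),feed=.1)
p=push(arm,status,(12,52,102),np.array([-2.,0,0]),8,12)
p[0]+=8;arm.line_to(B(*p));p[2]=170;arm.line_to(B(*p),feed=.2)
arm.line_to(B(44,-40,170),feed=.25)
for n in("top","side"):
    c=cams.camera(n);np.savez(f"pics/{n}1.npz",**c)
    f=c["frame"][120:300,140:360] if n=="top" else c["frame"][120:320,120:340]
    cv2.imwrite(f"pics/{n}1.png",cv2.resize(f[...,::-1],None,fx=2.5,fy=2.5,interpolation=cv2.INTER_CUBIC))
print(status.get_obs()["clock"])
E
```

```text
[0.81567344 0.22593791 0.87298526] [0.00024377 0.00036259 0.00022566]
[ 10.  52. 102.] [ 10.2  52.  102.1] 2.3 4.7
[  8.  52. 102.] [  7.5  52.  101.5] 2.4 4.9
[  6.  52. 102.] [  5.2  52.  101.3] 1.9 5.2
[  4.  52. 102.] [  3.3  52.  101.4] 2.3 5.4
[  2.  52. 102.] [  1.6  52.  101.8] 1.7 5.7
[  0.  52. 102.] [-1.000e-01  5.200e+01  1.021e+02] 2.5 5.9
[ -2.  52. 102.] [ -1.8  52.  102.2] 2.9 6.2
[ -4.  52. 102.] [ -2.2  52.  102.8] 5.2 6.4
7.7917
```

View pics/side1.png

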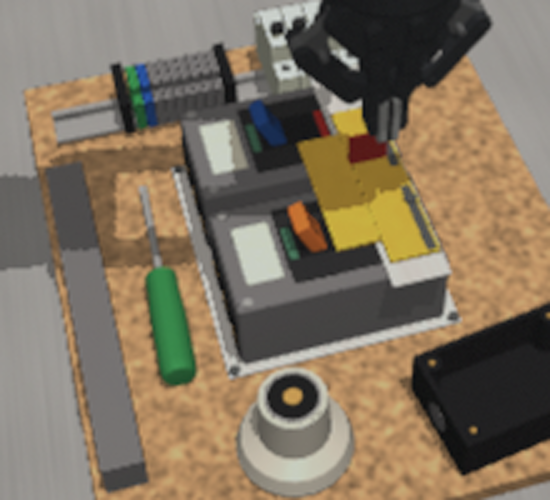

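The crop shows the blue lever at (268,122) leaning towards the robot like the orange one at (305,230), and nothing loose has moved. The force only just began to rise at the end, so I'll press once more to the hard stop. After that I'll draw the slide.

```bash
python3 - <<'E'
from h import *
from station import arm,fingers,status,cams
arm.line_to(B(12,52,170),feed=.3);arm.line_to(B(12,52,102),feed=.15)
arm.line_to(B(0,52,102),feed=.1)
p=push(arm,status,(0,52,102),np.array([-2.,0,0]),6,14)
p[0]=12;arm.line_to(B(*p));p[2]=150;arm.line_to(B(*p),feed=.2)
arm.line_to(B(44,-35,150),feed=.25);arm.line_to(B(44,-35,98.5),feed=.12)
print("down",status.get_obs()["ft_force"])
arm.line_to(B(44,10,98.5),feed=.08)
p=push(arm,status,(44,10,98.5),np.array([0,4.,0]),6,14)
p=push(arm,status,p,np.array([0,2.,0]),6,14)
p[1]-=12;arm.line_to(B(*p));p[2]=150;arm.line_to(B(*p),feed=.2)
arm.line_to(B(-60,-52,150),feed=.25)
for n in("top","side"):
    c=cams.camera(n);np.savez(f"pics/{n}2.npz",**c)
    f=c["frame"][120:300,140:360] if n=="top" else c["frame"][120:320,120:340]
    cv2.imwrite(f"pics/{n}2.png",cv2.resize(f[...,::-1],None,fx=2.5,fy=2.5,interpolation=cv2.INTER_CUBIC))
print(status.get_obs()["clock"])
E
```

```text
[ -2.  52. 102.] [ -1.6  52.  102.5] 0.0 9.4
[ -4.  52. 102.] [ -2.2  52.  102.8] 4.5 9.6
[ -6.  52. 102.] [ -2.6  51.9 103.4] 8.4 9.9
[ -8.  52. 102.] [ -3.   51.9 104. ] 9.7 10.1
[-10.  52. 102.] [ -3.4  51.9 104.7] 12.8 10.4
[-12.  52. 102.] [ -3.9  51.8 105.4] 15.4 10.6
down [-0.03894293 -0.61270425  0.44589404]
[44.  14.  98.5] [43.5 14.1 98. ] 0.7 13.4
[44.  18.  98.5] [43.6 17.9 98.1] 2.5 13.6
[44.  22.  98.5] [43.6 22.3 98.1] 2.6 13.9
[44.  26.  98.5] [43.9 26.5 98.4] 1.6 14.1
[44.  30.  98.5] [44.1 30.6 98.7] 1.4 14.4
[44.  34.  98.5] [44.2 34.5 98.7] 1.3 14.6
[44.  36.  98.5] [44.2 36.2 98.7] 2.4 14.9
[44.  38.  98.5] [44.2 36.4 98.7] 6.5 15.1
[44.  40.  98.5] [44.2 36.4 98.8] 11.2 15.4
[44.  42.  98.5] [44.2 36.5 98.8] 15.4 15.6
17.075
```

View pics/side2.png

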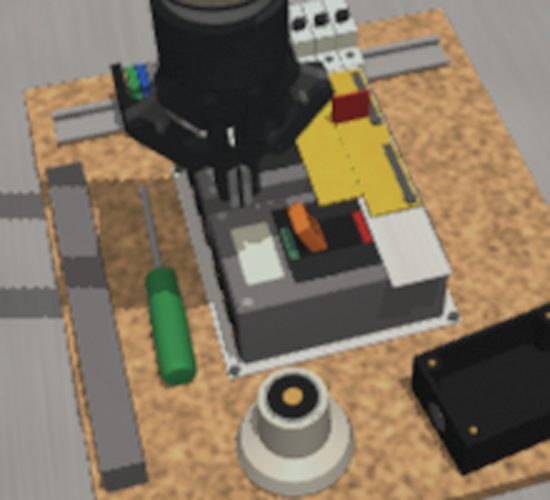

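View pics/top2.png

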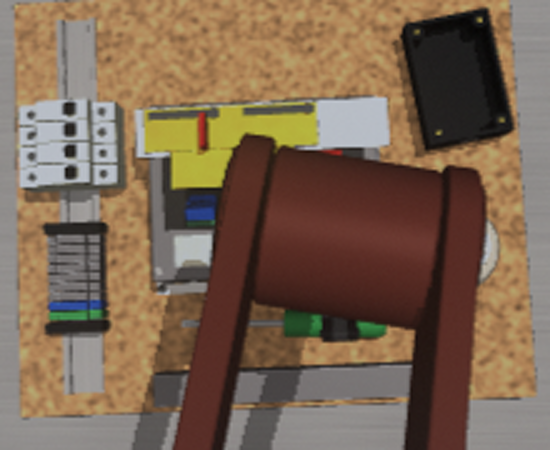

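The slide hit its stop: force rose to 15 N with no more motion. In both views the tab is at the left and the orange lever's path is clear. The standby lever is next.

```bash
python3 - <<'E'
from h import *
from station import arm,fingers,status,cams
arm.line_to(B(-60,-52,102),feed=.15);print(status.get_obs()["ft_force"])
arm.line_to(B(-12,-52,102),feed=.1)
p=push(arm,status,(-12,-52,102),np.array([2.,0,0]),13,14)
p[0]=-14;arm.line_to(B(*p));p[2]=180;arm.line_to(B(*p),feed=.2)
q=status.get_obs()["q"].copy();q[0]+=75;arm.line_to(B(-14,-52,230),feed=.25);q=status.get_obs()["q"].copy();q[0]=63;arm.goto_joints(q)
for n in("top","side"):
    c=cams.camera(n);np.savez(f"pics/{n}3.npz",**c)
    f=c["frame"][120:300,140:360] if n=="top" else c["frame"][120:320,120:340]
    cv2.imwrite(f"pics/{n}3.png",cv2.resize(f[...,::-1],None,fx=2.5,fy=2.5,interpolation=cv2.INTER_CUBIC))
print(status.get_obs()["clock"])
E
```

```text
[0.26115953 0.56399885 0.17673814]
[-10. -52. 102.] [-10.1 -52.  102. ] -0.5 18.4
[ -8. -52. 102.] [ -8.7 -52.  101.7] 3.0 18.7
[ -6. -52. 102.] [ -6.6 -52.  101.6] 2.0 18.9
[ -4. -52. 102.] [ -4.4 -51.9 101.5] 3.3 19.2
[ -2. -52. 102.] [ -2.  -51.9 101.9] 1.8 19.4
[  0. -52. 102.] [  0.3 -52.  102.1] 3.0 19.7
[  2. -52. 102.] [  2.3 -52.  102.1] 3.4 19.9
[  4. -52. 102.] [  2.7 -52.  102. ] 6.0 20.2
[  6. -52. 102.] [  3.  -52.  101.9] 10.8 20.4
[  8. -52. 102.] [  3.2 -52.  101.8] 15.7 20.7
24.3
```

View pics/side3.png

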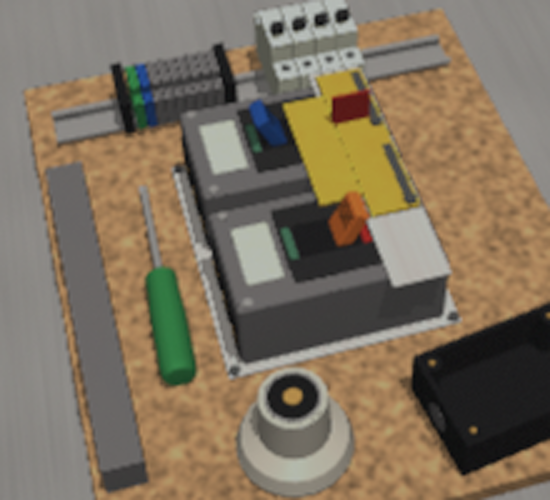

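View pics/top3.png

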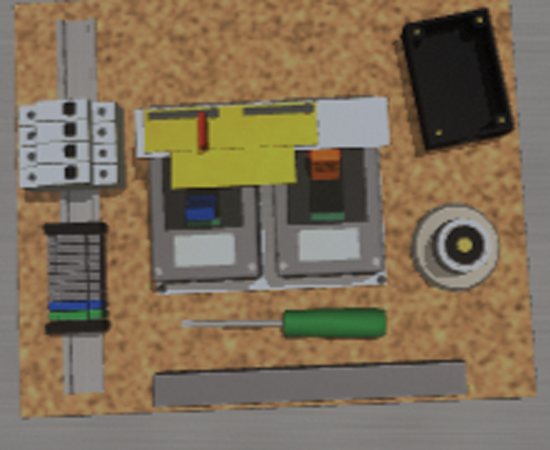

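In both views blue is OFF (201,207), the slide and tab are at the left stop (203,132), and orange is ON (325,163). The loose items are unmoved and the arm is clear, so I'm handing in.

```bash
python3 -c "
from station import arm
print(arm.sign_off())"
```

```text
the job is handed in; nothing more can be done
None
```

The board is now on the standby supply, and I handed the job in with the robot clock at about 24 s of the 42 s allowed.

With the gripper shut throughout, I did the three steps in the order asked:
1. **Mains lever:** I pushed the blue lever to OFF. On the first push the force had only just begun to rise when I stopped, so I pressed it again until it held against the stop at about 15 N.
2. **Interlock slide:** I hooked the fingertips behind the right-hand face of the red tab and drew the slide left. It stopped moving while the force rose to about 15 N.
3. **Standby lever:** I pushed the orange lever to ON, again until it held against its stop at about 16 N.

The last pictures from both cameras show blue OFF, the slide fully left, orange ON, the loose items where they were and the arm clear of the board. The tab is within about 1 pixel (2 mm) of where full travel should put it.

Two readings disagreed slightly with the description:
- **Slide start:** it looked about 8 mm left of its right end at the start.
- **Finger positions at the stops:** these differed from my estimates by about 1.5 to 8 mm. The largest gap was at the mains lever, where the finger was also pushed up about 3 mm in the final press. I put this down to not knowing the exact finger thickness, and I relied on the force rise and the pictures instead.

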